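# Slide the lock carrier home under the drill bushes and close its clamp

## Task

With the fingertips, push the plywood carrier board with the mortise lock along the jig's rails, under the drill bridge, until you feel it drop into its locating notches and lie down level on the rails. Then push the knob of the red clamp round with a fingertip until the clamp lies fully across the board, against its stop. Do not lift the board or pull it off its rails, and leave everything else on the bench where it is.

Things in the scene. Friction and masses are not known exactly. Their poses are not given: they have to be found in the camera images.
- jig: Drill jig screwed to the bench: blue base plate 440 x 250 x 12 mm (x -275 to 165, y -125 to 125 mm), two aluminium rails along it, a steel bridge over them. Origin on the bench, below where the board's centre is once it sits in its notches; x = direction in which the board must slide (towards the bridge), y to the left of it, z up. Only the base plate (top at 12 mm) lies between the rails.
- rail (a point): Top of the rail ledges, on the jig's middle line at the jig's x = 0, 40 mm above the bench. Ledges lie 58 to 81 mm either side of the middle; each has two notches 18 mm long, 8 mm deep, centred 90 mm before and 90 mm beyond this point. Side guides outside the ledges, 52 mm above the bench, keep the board straight.
- bridge (a point): Centre of the top of the steel bridge plate with two brass drill bushes, 110 mm above the bench, at jig x = 40 mm; 74 mm along the rails, 246 mm across, 12 mm thick, on two posts outside the rails.
- carrier: Loose plywood board 250 (along x, the sliding direction) x 160 x 15 mm, a steel mortise lock fixed on it; 0.7 to 0.95 kg, slides with 3 to 7 N. Origin mid-board at the underside of two steel cleats (14 long, 6 mm high, at x = -90 and 90) it slides on. Plywood 6 to 21 mm above the origin, lock and its hold-downs up to 52 mm. Origin 40 mm above the bench while sliding, 34 mm once dropped in the notches.
- push_edge (a point): Middle of the board's rear end face (bare plywood, 125 mm behind its centre, the end farther from where it must go), half-way up the plywood; axes as the board's. Once the board has dropped into its notches it stops dead within 2 mm of the jig's x = 0 and cannot slide farther.
- clamp (a joint): Angle of the red swing clamp, rad: 0 = open, pointing back along the rails (jig -x); 1.57 = closed stop, pointing inward (jig +y) across the board's rear. Stays where left; 1 to 2 N at the knob moves it. Arm 62 x 16 x 8 mm, underside 57 mm above the bench: it passes over the board only once that has dropped (plywood top then at 55 mm).
- clamp_knob (a point): Middle of the upright black knob near the clamp's tip: 14 mm across, from 65 to 91 mm above the bench, 50 mm from the pivot; this point is 78 mm above the bench.
- clamp_pivot (a point): Pivot axis of the clamp, on a post outside the rail at jig x = -95, y = -109 mm; this point is at the underside of the arm, 57 mm above the bench.
- euro_cylinder: brass euro-profile lock cylinder lying on the bench, 62 mm long, 33 mm across, origin at its underside; leave alone
- knob_cylinder: small brass knob cylinder standing upright, 30 mm wide, 52 mm high, origin at its underside; leave alone
- cover_plate: loose aluminium cover plate of a lock case, 165 x 88 x 4 mm, flat on the bench, origin at its underside; leave alone
- oil_bottle: white oil bottle with a yellow label and red cap, 42 mm wide, 115 mm high, origin at its underside; leave alone
- screwdriver_red: screwdriver with red handle lying on the bench, origin at its underside; leave alone
- screwdriver_yellow: screwdriver with yellow handle lying on the bench, origin at its underside; leave alone
- hammer: hammer with wooden handle lying on the bench, origin at its underside; leave alone
- pliers: pliers with red handles lying on the bench, origin at its underside; leave alone

How it is judged:
On the way, in this order (a step that is already met when the one before it is completed fails the run):
1. the board has dropped into its notches while the clamp is still open (x of carrier in the frame of jig between -0.004 and 0.004 m and z of carrier in the frame of jig between 0.031 and 0.036 m and angle between carrier's own z axis and vertical below 0.02 rad and value of joint clamp below 0.9 rad), for 0.2 s.
2. the clamp is swung fully across the seated board (x of carrier in the frame of jig between -0.004 and 0.004 m and z of carrier in the frame of jig between 0.031 and 0.036 m and angle between carrier's own z axis and vertical below 0.02 rad and value of joint clamp above 1.45 rad), for 0.2 s.
At the end, for the whole second after the job is handed in: The board lies in its notches (centre within 4 mm of the locating position along the rails, dropped by at least 4 of the 6 mm, level within 0.02 rad), the clamp is closed across it (at least 1.45 of 1.57 rad), and both are at rest (all of step 2 and linear speed of carrier below 0.01 m/s and velocity of joint clamp between -0.05 and 0.05 rad/s); the robot touches nothing.
It fails at once if the board is lifted or tipped off its rails (z of carrier in the frame of jig above 0.05 m or angle between carrier's own z axis and vertical above 0.12 rad or x of carrier in the frame of jig below -0.17 m).
It fails at once if something else on the bench is moved or knocked over (distance of any of euro_cylinder, knob_cylinder, cover_plate, oil_bottle, screwdriver_red, screwdriver_yellow, hammer, pliers from where it was at the start of the episode above 0.02 m).
It also fails if it takes over 48 s, if anything falls off the work surface, if the arm or the gripper's body presses on something with over 40 N, if the wrist force passes 120 N, or if a joint passes its speed limit or range.

## Robot

A 6-joint arm with a two-finger parallel gripper is mounted at the origin on the work surface. World frame = base frame: x ahead of the robot, y to its left, z up, the work surface at z = 0. Lengths are in m, angles in rad, forces in N, time in s.
With the tool pointing down it reaches from about 0.275 to 0.85 m from the base axis. Payload 19 kg.
Tool frame: the origin (TCP) lies at the centre of the arm's flange, where the gripper is bolted on; the fingertips stand 173 mm ahead of it and the grasp point (between the pads) lies 155 mm ahead of it; z points along the fingers, y is the direction in which the jaws open and shut (so a half turn about z gives the same grasp; the last joint's range is limited). The gripper opens to 85 mm and grips with 20 to 120 N. Pads are 22 mm wide; open, the fingers measure 114 mm over their backs; the gripper's body (76 mm by 85 mm) begins 54 mm behind the grasp point. The pads swing forward as they close: fully open they stand 13 mm farther back than shut.
Start: joints at [-1.377, 0.15, 1.437, -0, 1.554, -0.134], TCP at [0.185, -0.544, 0.405] pointing down, gripper open.
Joint ranges: [-2.8, 2.8], [-0.68, 2.1], [0.12, 2.68], [-1.39, 4.53], [0.16, 2.79], [-2.81, 2.81]. Speed limits (rad/s): [1.89, 1.89, 2.22, 3.01, 3.01, 3.01].

## Interface

Orientations are given as a rotation vector (axis times angle).
In Python, from bench import readout, viewer, ticket gives the robot as it stands.
- The arm moves only by the shell command python3 -m handwheel 'ROWS' [FORCE]. ROWS is JSON, a list of rows, each a list of 7 numbers: the gripper's target within -1 to 1 (fully open at 1, half-way at 0, shut at -1), then the shift along the world's x, y, z in m, then the turn, a rotation vector about the world's x, y, z in rad. A call has 1 to 5 rows; each row is the pose to reach, as a shift and turn from the pose commanded when the call began; what a row does not reach only later rows make up. A row lasts 1/8 s, in which the tool goes at most 62.5 mm and 10.7 degrees, less where a joint would pass 70% of its speed; a pose out of reach is approached as far as the arm can. A call with a gripper value outside its range is refused whole. The fingers move at their own pace and stop on an object; FORCE is the grip in N (left out, the last holds). Time passes only in rows, so rows that repeat a pose let the fingers close. It gives the time, the measured TCP pose, the force and the opening at its end, in the units of the state.
- readout.sense(): the state, without advancing time (a new reading comes with each control period).
- viewer.camera(name): name is "scene" or "top" or "wrist"; returns a dict with "pixels" (384x512x3 uint8, red, green, blue), "fov_y" (degrees; the focal length in pixels is half the picture's height over the tangent of half this angle, whatever the lens; pixels are square), "cx", "cy" (the principal point, pixels), "world_to_cam" (4x4, takes a point from world to camera coordinates). Camera axes: x right, y down, z forward; pixel columns grow to the right and rows downward; lengths in m; the calibration is good to about 2 mm. A picture is of the moment at which its call begins. There is no depth.
- ticket.sign_off(): hands the job in, once; it reports no verdict.
The state is a dict: "time_s": time; "joints": joint angles; "qd": joint speeds; "joint_torque": joint torques, N m; "eef_pos": TCP position; "orientation": TCP orientation; "wrist_force": force on the tool from outside, world axes, zero at the start; "ft_torque": the same for the moment, N m; "finger_gap": finger opening in m.
Only numpy, scipy, OpenCV 4.12 (cv2) and the standard library are available. Lean on these libraries where they do the work, as an engineer would, in place of code of your own. Each camera call takes 0.05 s, during which the arm holds its last target. There are 200 camera calls.

## Working session

There is one attempt and no reset: what is moved stays moved. The work goes in short steps, Python scripts to look and compute and a shell command to move; the robot and the scene stay as the last step left them, time stands still between calls to the robot, and variables do not carry over. Pictures are saved under pics/ and viewed, about 8 in all and at most 12, crops included, and the job is handed in when it is done.

```bash
mkdir -p pics
cat > h.py <<'E'
import numpy as np, cv2
from bench import readout, viewer, ticket
def snap(name,fn):
    c=viewer.camera(name); cv2.imwrite('pics/'+fn+'.png',c['pixels'][:,:,::-1])
    np.savez('pics/'+fn+'.npz',M=c['world_to_cam'],f=192/np.tan(np.radians(c['fov_y']/2)),cx=c['cx'],cy=c['cy']); return c
def ray(fn,u,v,z):
    d=np.load('pics/'+fn+'.npz'); M=d['M']; R,t=M[:3,:3],M[:3,3]; o=-R.T@t
    r=R.T@np.array([(u-d['cx'])/d['f'],(v-d['cy'])/d['f'],1]); return o+r*(z-o[2])/r[2]
def proj(fn,p):
    d=np.load('pics/'+fn+'.npz'); q=d['M']@np.append(p,1); return q[:2]/q[2]*d['f']+[d['cx'],d['cy']]
E
python3 - <<'E'
from h import *
for n in ['top','scene']:
    c=snap(n,n+'1'); M=c['world_to_cam']; print(n,c['fov_y'],c['cx'],c['cy'],-M[:3,:3].T@M[:3,3])
a=cv2.imread('pics/top1.png');b=cv2.imread('pics/scene1.png')
cv2.imwrite('pics/top1b.png',cv2.resize(a,(800,600),interpolation=3));cv2.imwrite('pics/scene1b.png',cv2.resize(b,(800,600),interpolation=3))
print(readout.sense())
E
```

```text
top 50.290613271307905 255.23975606347446 192.57224620809563 [ 0.40047334 -0.00273215  1.10393454]
scene 49.27113358207892 256.62445223117305 190.97209899423643 [1.30171988 0.56618294 0.86989464]
{'time_s': 0.1, 'joints': array([-1.37701294e+00,  1.50986373e-01,  1.43791288e+00,  3.47000755e-05,
        1.55376513e+00, -1.34002606e-01]), 'qd': array([ 0.00097187, -0.00206055, -0.00391041, -0.00014502, -0.00095268,
       -0.00021019]), 'joint_torque': array([ 2.67262571e-03, -7.14388204e+01, -5.71795642e+01, -2.72480092e-04,
        7.10482287e-03,  9.41458393e-05]), 'eef_pos': array([ 0.18510376, -0.54438592,  0.40413395]), 'orientation': array([-3.09843623e+00, -5.12407187e-01, -4.16056788e-06]), 'wrist_force': array([ 0.1008818 ,  0.29157027, -1.11613115]), 'ft_torque': array([ 0.00858807,  0.01158624, -0.0513467 ]), 'finger_gap': 0.0852461916066899}
```

View pics/top1b.png

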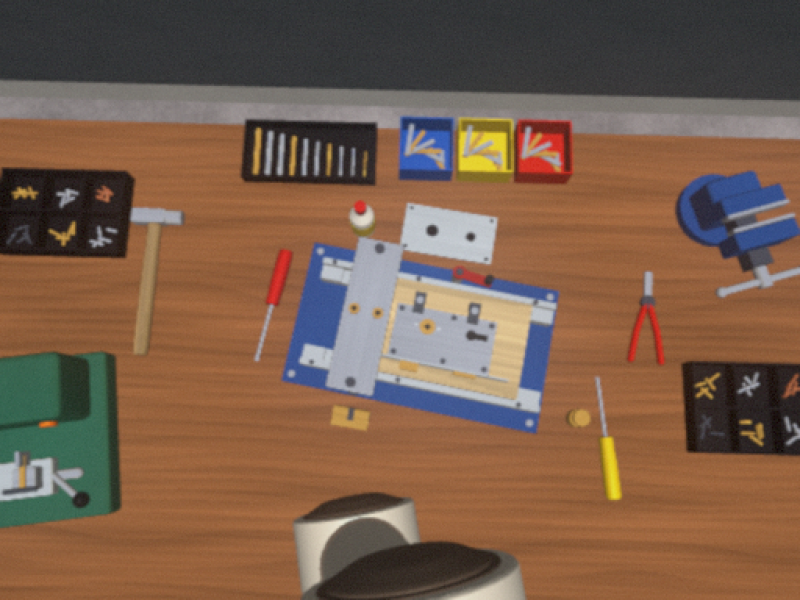

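View pics/scene1b.png

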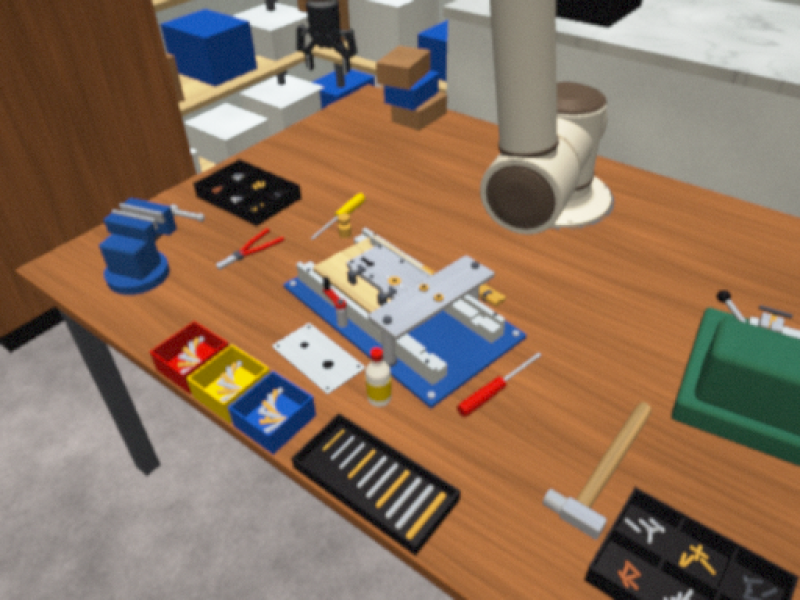

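The top view shows the jig with x pointing left and slightly up in the picture. The base corners are at about (283,379), (317,243), (558,290) and (536,432) in the 800 px picture. The bridge is left, the board's rear end is at (532,308)-(517,400), and the red clamp has its knob at (490,279). The scene view shows the knob at (326,284).

```bash
cat >> h.py <<'E'
def tri(a,ua,b,ub):
    from scipy.optimize import least_squares
    s=least_squares(lambda p:np.r_[proj(a,p)-ua,proj(b,p)-ub],[.4,0,.05]); return s.x,np.abs(s.fun).max()
E
python3 - <<'E'
from h import *
s=.64
img=np.array([[283,379],[317,243],[558,290],[536,432]])*s
P=np.array([ray('top1',u,v,.012)[:2] for u,v in img])
J=np.array([[.165,.125],[.165,-.125],[-.275,-.125],[-.275,.125]])
A=J-J.mean(0);B=P-P.mean(0); H=A.T@B; U,S,V=np.linalg.svd(H); R=V.T@np.diag([1,np.linalg.det(V.T@U.T)])@U.T
t=P.mean(0)-R@J.mean(0); print('R',R,'yaw',np.degrees(np.arctan2(R[1,0],R[0,0])),'t',t); print('res mm',(P-(J@R.T+t))*1e3)
np.savez('jig.npz',R=R,t=t)
tj=lambda p:R.T@(np.array(p)[:2]-t)
for n,u,v in [('rear a',532,308),('rear b',517,400)]: print(n,tj(ray('top1',u*s,v*s,.061)))
for n,a,b in [('knob',(490,279),(326,284)),('bridge screw near clamp',(380,248),(388,320)),('bridge other',(350,381),(475,266)),('rear plate corner -y',(558,290),(287,285))]:
    p,e=tri('top1',np.array(a)*s,'scene1',np.array(b)*s); print(n,p,e,tj(p))
print('bottle',tj(ray('top1',362*s,215*s,.08)),'knobcyl',tj(ray('top1',579*s,418*s,.03)),'cover',[tj(ray('top1',u*s,v*s,.0)) for u,v in [(403,235),(490,262),(497,215),(408,204)]])
o=tj(ray('top1',0,0,0))
a=cv2.imread('pics/top1.png')[140:290,170:370]; b=cv2.imread('pics/scene1.png')[130:270,170:350]
cv2.imwrite('pics/c1.png',np.vstack([cv2.resize(a,(400,300),interpolation=2),cv2.resize(b,(400,300),interpolation=2)]))
E
```

```text
R [[ 0.1758898  -0.98440986]
 [ 0.98440986  0.1758898 ]] yaw 79.86955680503684 t [0.56974491 0.01142967]
res mm [[ 1.6462423  -2.15248844]
 [-3.13440576 -3.88434642]
 [-0.0869345   3.73914827]
 [ 1.57509796  2.29768659]]
rear a [-0.22347518 -0.0723578 ]
rear b [-0.22404617  0.08180829]
knob [ 0.6452003  -0.14883285  0.07628416] 0.3459564448565118 [-0.14449217 -0.10246758]
bridge screw near clamp [0.68292556 0.03366867 0.11212523] 0.6130740645055255 [ 0.04179961 -0.10750453]
bridge other [0.4698026  0.07238989 0.11148012] 0.1107564130298897 [0.042431   0.10910648]
rear plate corner -y [ 0.64233338 -0.27496197  0.01061433] 1.5152636731277767 [-0.26915918 -0.12183018]
bottle [ 0.08493567 -0.16749448] knobcyl [-0.33477953  0.087823  ] cover [array([ 0.01481093, -0.17143253]), array([-0.1471607 , -0.15356191]), array([-0.14434908, -0.24263048]), array([ 0.01760495, -0.23068623])]
```

View pics/c1.png

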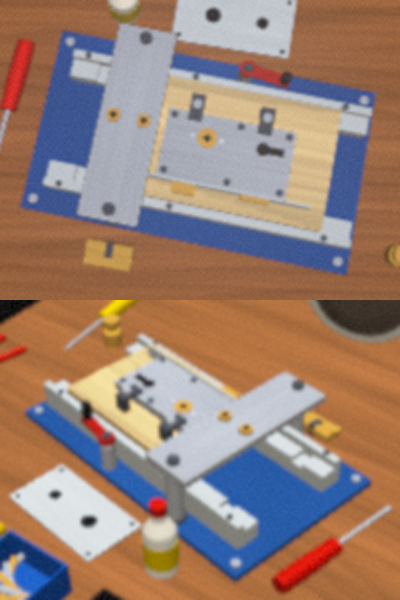

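Board centre is about 99 mm short of the notches (rear face at jig x ≈ -224 mm). The bridge screws and knob agree with the fit within a few mm. I'll shut the fingers and move behind the board.

```bash
python3 -m handwheel '[[-1,0.06,0.05,0,0,0,-0.15],[-1,0.11,0.1,0,0,0,-0.3],[-1,0.16,0.14,0,0,0,-0.45],[-1,0.21,0.18,0,0,0,-0.505],[-1,0.255,0.22,0,0,0,-0.505]]' 40; python3 -m handwheel '[[-1,0.045,0.035,0,0,0,0],[-1,0.082,0.07,0,0,0,0],[-1,0.082,0.07,-0.06,0,0,0],[-1,0.082,0.07,-0.11,0,0,0],[-1,0.082,0.07,-0.11,0,0,0]]'
python3 - <<'E'
from h import *
s=readout.sense(); print(s); d=np.load('jig.npz'); print(d['R'].T@(s['eef_pos'][:2]-d['t']))
for n in ['top','wrist']: snap(n,n+'2')
a=cv2.imread('pics/top2.png')[140:290,170:370]; b=cv2.imread('pics/wrist2.png')
cv2.imwrite('pics/c2.png',np.hstack([cv2.resize(a,(400,300),interpolation=2),cv2.resize(b,(400,300))]))
E
```

```text
time_s: 0.72
eef_pos: [0.4227, -0.339, 0.4046]
orientation: [-3.129, 0.28, 0.0]
wrist_force: [-0.1, -1.7, -0.6]
finger_gap: 0.0004
time_s: 1.35
eef_pos: [0.5028, -0.27, 0.2915]
orientation: [-3.126, 0.277, 0.009]
wrist_force: [-0.9, 0.3, 1.2]
finger_gap: -0.0003
{'time_s': 1.35, 'joints': array([-6.27772267e-01,  2.07105473e-01,  1.60406479e+00,  6.60947313e-05,
        1.33700510e+00,  1.12005531e+00]), 'qd': array([-5.94139645e-03, -4.98628906e-02, -9.64129676e-02,  6.51883417e-04,
        5.90629081e-02,  9.76948058e-05]), 'joint_torque': array([ 5.24357557e-01, -6.86238098e+01, -4.82977939e+01,  1.43521704e-02,
       -1.75941087e+00,  1.85836769e-03]), 'eef_pos': array([ 0.50281658, -0.26999392,  0.29151731]), 'orientation': array([-3.12585711,  0.27743654,  0.00881127]), 'wrist_force': array([-0.92471064,  0.28257631,  1.23278192]), 'ft_torque': array([0.03754278, 0.01802802, 0.07420833]), 'finger_gap': -0.0002858386861970654}
[-0.28880817  0.01638537]
```

View pics/c2.png

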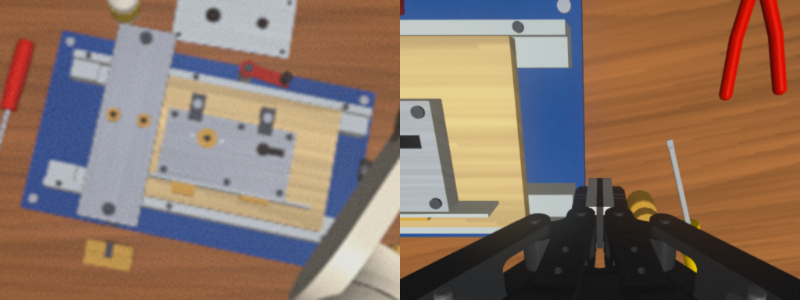

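The top crop shows the scene unchanged. The wrist view shows the shut fingers behind the board's rear edge (≈x 520), clear of the knob cylinder. Going down behind the board.

```bash
python3 -m handwheel '[[-1,0.02,0.018,0,0,0,0],[-1,0.02,0.018,-0.04,0,0,0],[-1,0.02,0.018,-0.076,0,0,0],[-1,0.02,0.018,-0.076,0,0,0]]'; python3 -m handwheel '[[-1,0.0018,0.01,0,0,0,0],[-1,0.0035,0.02,0,0,0,0],[-1,0.0053,0.03,0,0,0,0],[-1,0.0062,0.035,0,0,0,0],[-1,0.0062,0.035,0,0,0,0]]'
python3 - <<'E'
from h import *
s=readout.sense(); d=np.load('jig.npz'); print(d['R'].T@(s['eef_pos'][:2]-d['t']),d['R'].T@s['wrist_force'][:2])
E
```

```text
time_s: 1.95
eef_pos: [0.5234, -0.2527, 0.219]
orientation: [-3.129, 0.278, 0.002]
wrist_force: [0.1, 0.2, 0.9]
finger_gap: 0.0001
time_s: 2.58
eef_pos: [0.5299, -0.2171, 0.2194]
orientation: [3.129, -0.277, 0.002]
wrist_force: [0.3, -1.3, 0.8]
finger_gap: -0.0002
[-0.23196739 -0.000958  ] [-1.21423174 -0.47099646]
```

```bash
python3 -m handwheel '[[-1,0,0,-0.006,0,0,0],[-1,0.0018,0.01,-0.006,0,0,0],[-1,0.0035,0.02,-0.006,0,0,0],[-1,0.0053,0.03,-0.006,0,0,0]]';  python3 -m handwheel '[[-1,0.0018,0.01,0,0,0,0],[-1,0.0035,0.02,0,0,0,0]]'
python3 - <<'E'
from h import *
s=readout.sense(); d=np.load('jig.npz'); print(d['R'].T@(s['eef_pos'][:2]-d['t']),d['R'].T@s['wrist_force'][:2])
E
```

```text
time_s: 3.08
eef_pos: [0.5349, -0.187, 0.2122]
orientation: [-3.129, 0.278, 0.001]
wrist_force: [-1.6, -3.7, -2.4]
finger_gap: -0.0001
time_s: 3.32
eef_pos: [0.5385, -0.1668, 0.2126]
orientation: [-3.129, 0.278, 0.0]
wrist_force: [-0.0, -2.3, -3.5]
finger_gap: -0.0003
[-0.18096817 -0.00061242] [-2.25544383 -0.38899277]
```

```bash
python3 -m handwheel '[[-1,0.0014,0.008,0,0,0,0],[-1,0.0028,0.016,0,0,0,0],[-1,0.0039,0.022,0,0,0,0],[-1,0.005,0.028,0,0,0,0]]';  for i in 1; do python3 -m handwheel '[[-1,0.0005,0.003,0,0,0,0],[-1,0.001,0.006,0,0,0,0]]'; done
python3 - <<'E'
from h import *
s=readout.sense(); d=np.load('jig.npz'); print(d['R'].T@(s['eef_pos'][:2]-d['t']),d['R'].T@s['wrist_force'][:2])
snap('top','top3')
E
```

```text
time_s: 3.82
eef_pos: [0.5435, -0.1392, 0.2127]
orientation: [-3.129, 0.278, -0.0]
wrist_force: [0.7, -4.5, -3.1]
finger_gap: -0.0
time_s: 4.08
eef_pos: [0.5444, -0.1334, 0.2127]
orientation: [-3.129, 0.278, -0.0]
wrist_force: [-0.7, -3.4, -1.4]
finger_gap: -0.0003
[-0.14706738 -0.00057609] [-3.4402975   0.07984397]
```

```bash
python3 -m handwheel '[[-1,0.0005,0.003,0,0,0,0],[-1,0.0009,0.005,0,0,0,0]]'; python3 -m handwheel '[[-1,0.0003,0.002,0,0,0,0],[-1,0.0006,0.0035,0,0,0,0]]'; python3 -m handwheel '[[-1,0.0003,0.002,0,0,0,0],[-1,0.0006,0.0035,0,0,0,0]]'
```

```text
time_s: 4.38
eef_pos: [0.5453, -0.1285, 0.2127]
orientation: [-3.129, 0.278, -0.0]
wrist_force: [-0.8, -4.4, -1.6]
finger_gap: 0.0
time_s: 4.62
eef_pos: [0.546, -0.1249, 0.2127]
orientation: [-3.129, 0.278, -0.0]
wrist_force: [0.3, 0.1, 0.1]
finger_gap: 0.0001
time_s: 4.88
eef_pos: [0.5466, -0.1215, 0.2127]
orientation: [3.129, -0.278, 0.0]
wrist_force: [-1.7, -4.6, 0.1]
finger_gap: -0.0002
```

```bash
python3 -m handwheel '[[-1,0.0003,0.0015,0,0,0,0],[-1,0.0003,0.0015,0,0,0,0]]'; python3 -m handwheel '[[-1,0.0003,0.0015,0,0,0,0],[-1,0.0003,0.0015,0,0,0,0]]'
python3 - <<'E'
from h import *
snap('scene','scene4');snap('wrist','wrist4')
b=cv2.imread('pics/scene4.png')[130:270,170:350]; 
cv2.imwrite('pics/c4.png',np.hstack([cv2.resize(b,(400,300),interpolation=2),cv2.resize(cv2.imread('pics/wrist4.png'),(400,300))]))
E
```

```text
time_s: 5.12
eef_pos: [0.5467, -0.1206, 0.2128]
orientation: [3.128, -0.278, -0.0]
wrist_force: [-3.3, -12.0, -1.9]
finger_gap: -0.0
time_s: 5.38
eef_pos: [0.5468, -0.12, 0.2128]
orientation: [3.126, -0.278, -0.001]
wrist_force: [-5.6, -24.4, -1.2]
finger_gap: -0.0001
```

View pics/c4.png

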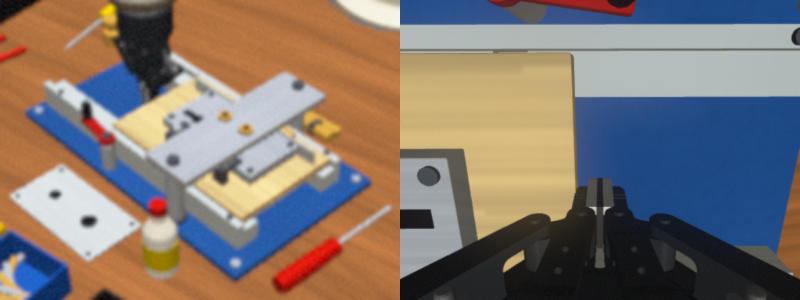

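Pushing force collapsed and then rose sharply to 24 N with the motion stopped dead, which is what seating should feel like. The scene view shows the board under the bridge and the wrist view shows its rear end between the guides. I'll back off horizontally, then rise and turn above the clamp.

```bash
python3 -m handwheel '[[-1,-0.0022,-0.0125,0,0,0,0],[-1,-0.0044,-0.025,0,0,0,0],[-1,-0.0044,-0.025,0.05,0,0,0],[-1,-0.0044,-0.025,0.1,0,0,-0.17],[-1,-0.0044,-0.025,0.13,0,0,-0.34]]'; python3 -m handwheel '[[-1,0.04,-0.01,0,0,0,-0.17],[-1,0.08,-0.02,0,0,0,-0.34],[-1,0.12,-0.029,0,0,0,-0.445],[-1,0.12,-0.029,0,0,0,-0.445]]'
python3 - <<'E'
from h import *
s=readout.sense(); d=np.load('jig.npz'); print(d['R'].T@(s['eef_pos'][:2]-d['t']),s['joints'])
for n in ['scene','wrist','top']: snap(n,n+'5')
b=cv2.imread('pics/scene5.png')[130:270,170:350]; t=cv2.imread('pics/top5.png')[140:290,170:370]
cv2.imwrite('pics/c5.png',np.vstack([np.hstack([cv2.resize(b,(400,300),interpolation=2),cv2.resize(t,(400,300),interpolation=2)]),cv2.resize(cv2.imread('pics/wrist5.png'),(400,300))[:, :400].repeat(1,1) if 0 else np.hstack([cv2.resize(cv2.imread('pics/wrist5.png'),(400,300)),np.zeros((300,400,3),np.uint8)])]))
E
```

```text
time_s: 6.1
eef_pos: [0.5427, -0.1438, 0.3453]
orientation: [-3.035, 0.812, -0.004]
wrist_force: [0.4, -0.3, 0.2]
finger_gap: -0.0
time_s: 6.6
eef_pos: [0.6643, -0.1733, 0.3412]
orientation: [-2.784, 1.455, 0.002]
wrist_force: [-0.8, 0.1, -0.3]
finger_gap: 0.0003
[-0.16522877 -0.12557363] [-3.67430175e-01  4.08523385e-01  1.23902890e+00  5.77442122e-04
  1.49528466e+00  2.16669823e+00]
```

View pics/c5.png

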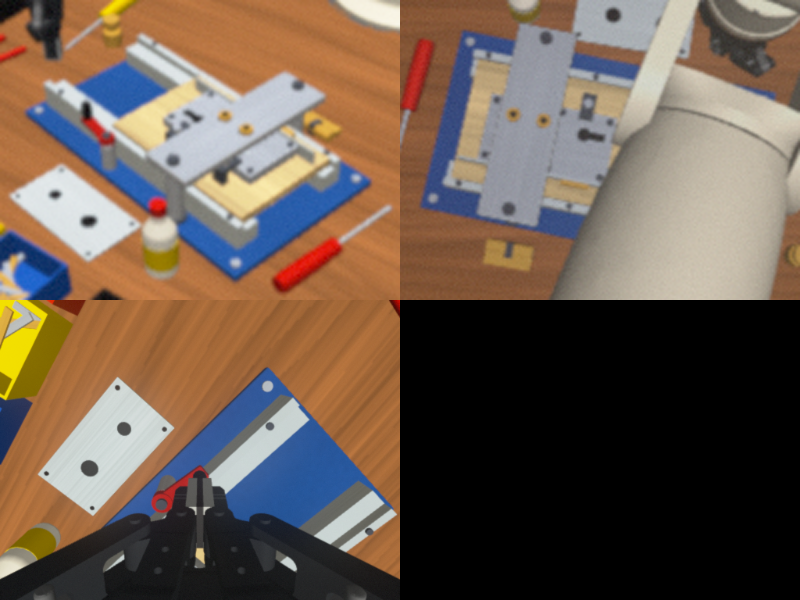

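The scene view shows the board in place under the bridge with the clamp still open. In the wrist view the knob is just at the fingertip silhouette at about (203,475) in the mosaic, which is lower down than the tips. I'll check the knob's projection, then go down.

Run:
```python
from h import *
d=np.load('jig.npz'); R,t=d['R'],d['t']; W=lambda x,y,z:np.r_[R@[x,y]+t,z]
for n,p in [('knob meas top',W(-.1445,-.1025,.091)),('knob nominal top',W(-.145,-.109,.091)),('pivot',W(-.095,-.109,.065)),('tip now',W(-.165,-.1256,.168)),('plate corner',W(-.275,-.125,.012)),('rail end?',W(-.25,-.081,.052))]:
    print(n,(proj('wrist5',p)/1.28+[0,300]).round())
print('plate corner err mm', [ (R.T@(ray('wrist5',267*1.28,68*1.28,.012)[:2]-t)*1e3).round(1)])
im=cv2.imread('pics/wrist5.png')[180:310,170:310]
cv2.imwrite('pics/c6.png',cv2.resize(im,(560,520),interpolation=2))
a=cv2.imread('pics/scene5.png');
```

```text
knob meas top [201. 485.]
knob nominal top [196. 480.]
pivot [163. 502.]
tip now [198. 492.]
plate corner [269. 365.]
rail end? [290. 415.]
plate corner err mm [array([-271. , -124.6])]
```

View pics/c6.png

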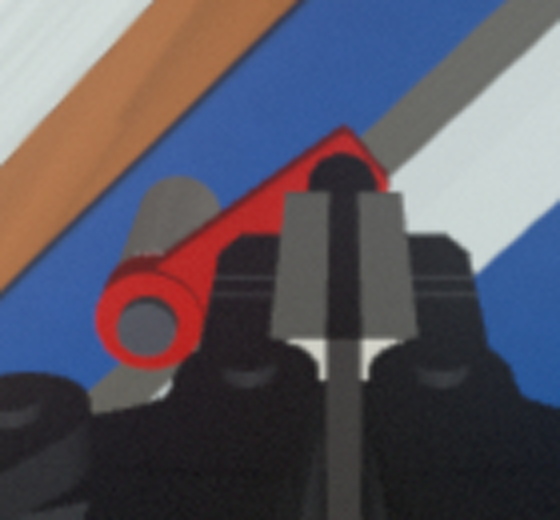

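The crop shows the clamp open, its pivot at crop (147,327) and the knob at (343,180), within a few mm of nominal. The fingers are on its outer side. I'll descend and start the arc.

```bash
python3 -m handwheel '[[-1,0,0,-0.05,0,0,0],[-1,0,0,-0.097,0,0,0],[-1,0,0,-0.097,0,0,0]]'; python3 -m handwheel '[[-1,-0.0035,0.009,0,0,0,0],[-1,-0.0095,0.0115,0,0,0,0],[-1,-0.0155,0.0135,0,0,0,0],[-1,-0.0215,0.016,0,0,0,0],[-1,-0.0215,0.016,0,0,0,0]]'
python3 - <<'E'
from h import *
s=readout.sense(); d=np.load('jig.npz'); print(d['R'].T@(s['eef_pos'][:2]-d['t']),d['R'].T@s['wrist_force'][:2])
snap('wrist','wrist7');snap('scene','scene7')
w=cv2.resize(cv2.imread('pics/wrist7.png')[150:330,140:380],(400,300),interpolation=2); b=cv2.imread('pics/scene7.png')[130:270,170:350]
cv2.imwrite('pics/c7.png',np.hstack([cv2.resize(b,(400,300),interpolation=2),w]))
E
```

```text
time_s: 7.12
eef_pos: [0.6613, -0.1722, 0.2431]
orientation: [2.785, -1.453, -0.008]
wrist_force: [0.3, 0.1, 1.8]
finger_gap: 0.0004
time_s: 7.75
eef_pos: [0.6408, -0.1564, 0.246]
orientation: [-2.785, 1.454, 0.0]
wrist_force: [0.9, 0.7, -1.7]
finger_gap: -0.0003
[-0.15270974 -0.09944724] [ 0.80078886 -0.78595659]
```

View pics/c7.png

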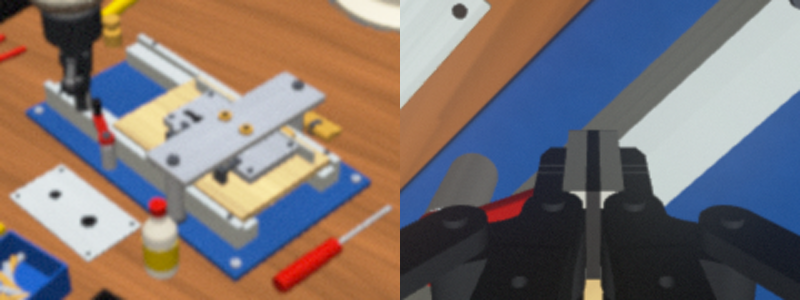

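The clamp has started to swing: the scene crop shows the arm turned, with the knob at (97,105). I'll continue the arc.

```bash
python3 -m handwheel '[[-1,-0.005,0.004,0,0,0,0],[-1,-0.01,0.0085,0,0,0,0],[-1,-0.0143,0.0133,0,0,0,0],[-1,-0.0175,0.019,0,0,0,0],[-1,-0.02,0.025,0,0,0,0]]'; python3 -m handwheel '[[-1,-0.002,0.0064,0,0,0,0],[-1,-0.0027,0.013,0,0,0,0],[-1,-0.0027,0.019,0,0,0,0],[-1,-0.0024,0.0235,0,0,0,0],[-1,-0.0024,0.0258,0,0,0,0]]'
python3 - <<'E'
from h import *
s=readout.sense(); d=np.load('jig.npz'); print(d['R'].T@(s['eef_pos'][:2]-d['t']),d['R'].T@s['wrist_force'][:2])
E
```

```text
time_s: 8.48
eef_pos: [0.621, -0.1311, 0.2457]
orientation: [-2.785, 1.454, -0.0]
wrist_force: [-0.8, -3.0, -0.1]
finger_gap: 0.0002
time_s: 9.1
eef_pos: [0.6189, -0.1058, 0.2457]
orientation: [2.784, -1.453, 0.001]
wrist_force: [0.8, -14.6, -1.7]
finger_gap: -0.0003
[-0.10679017 -0.06905717] [-14.20914143  -3.38732294]
```

```bash
python3 -m handwheel '[[-1,0.0003,0.0015,0,0,0,0],[-1,0.0003,0.0015,0,0,0,0]]'; python3 -m handwheel '[[-1,-0.002,-0.012,0,0,0,0],[-1,-0.004,-0.024,0,0,0,0],[-1,-0.004,-0.03,0.06,0,0,0],[-1,-0.004,-0.03,0.12,0,0,0],[-1,-0.07,-0.09,0.15,0,0,0]]';python3 -m handwheel '[[-1,-0.05,-0.03,0.04,0,0,0],[-1,-0.1,-0.06,0.06,0,0,0],[-1,-0.14,-0.09,0.06,0,0,0],[-1,-0.16,-0.12,0.06,0,0,0],[-1,-0.16,-0.12,0.06,0,0,0]]'
python3 - <<'E'
from h import *
d=np.load('jig.npz'); R,t=d['R'],d['t']; W=lambda x,y,z:np.r_[R@[x,y]+t,z]
for n in ['top','scene']: snap(n,n+'8')
b=cv2.imread('pics/scene8.png')[130:270,170:350]; a=cv2.imread('pics/top8.png')[140:290,170:370]
cv2.imwrite('pics/c8.png',np.hstack([cv2.resize(b,(400,300),interpolation=2),cv2.resize(a,(400,300),interpolation=2)]))
for n,p in [('knob closed',W(-.095,-.059,.091)),('rear +y corner seated',W(-.125,.08,.055)),('unseated +y',W(-.125,.08,.061)),('front -y',W(.125,-.08,.055)),('front +y',W(.125,.08,.055)),('front +y unseated',W(.125,.08,.061)),('pivot',W(-.095,-.109,.065))]:
    q=proj('scene8',p);u=proj('top8',p); print(n,((q-[170,130])*[400/180,300/140]).round(),((u-[170,140])*2+[400,0]).round())
E
```

```text
time_s: 9.35
eef_pos: [0.6192, -0.1054, 0.2457]
orientation: [2.783, -1.454, 0.003]
wrist_force: [1.4, -14.4, -2.8]
finger_gap: 0.0
time_s: 9.98
eef_pos: [0.572, -0.1736, 0.3892]
orientation: [-2.786, 1.449, -0.008]
wrist_force: [0.6, -1.2, -0.7]
finger_gap: -0.0002
time_s: 10.6
eef_pos: [0.4097, -0.2959, 0.4458]
orientation: [2.783, -1.458, 0.001]
wrist_force: [0.1, 0.2, 0.4]
finger_gap: -0.0002
knob closed [133. 105.] [644. 100.]
rear +y corner seated [196.  74.] [644. 215.]
unseated +y [196.  71.] [645. 215.]
front -y [237. 217.] [481.  57.]
front +y [327. 157.] [453. 176.]
front +y unseated [327. 153.] [453. 175.]
pivot [105. 136.] [649.  67.]
```

View pics/c8.png

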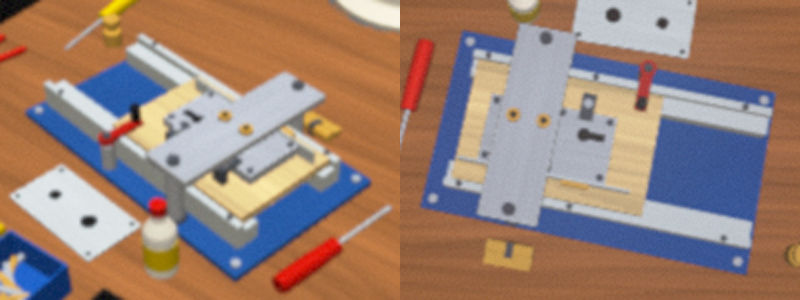

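The views show the clamp straight across the board's rear: pivot at (648,67), knob at (641,102), against (644,100) predicted for fully closed. The board's rear corner is at (643,215), against (644,215) predicted for seated. The arm is clear.

```bash
python3 -c "
from bench import ticket; print(ticket.sign_off())"
```

```text
the job is handed in; nothing more can be done
None
```

I pushed the board along its rails into its notches and swung the red clamp across it to its stop, then handed the job in. The robot clock stood at about 10.7 s of the 48 s, and no verdict was reported.

- **Board:** It slid with about 2 to 5 N. The force dropped to almost nothing, then climbed to about 25 N with the fingers stopped dead. The last pictures put its rear corner within a pixel or so of the seated position. They could not separate the 6 mm drop reliably, only about 2 to 4 px. The better evidence for it is the dead stop, and that the clamp passed over the board; the board standing on the rails would have blocked it.
- **Clamp:** I pushed the knob round until it stopped at about 14 N. In the last top view it lies within 2 to 3 px of where a fully closed clamp should be. A further 1.5 mm push did not raise the force, though the fingers moved only about 0.5 mm.
- **Rest of the bench:** In the last views nothing near the jig had visibly moved, and the arm stood clear of everything. I did not check the hammer and pliers again; the arm never went near them.
- **Disagreement:** The base-plate corners fitted the jig's position only to within about 5 mm. That was close enough, as the final positions were found by feel.

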